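# Load the spice-jar shaker and hold its run dial at the third click

## Task

Load the jar shaker in order: first stand the gold-capped spice jar (the one near the shaker, not the one at the far right end of the worktop) fully down in the pocket marked with one yellow dot, then the white-capped spice jar in the pocket marked with two dots, letting go of each. Only then press the dial's red thumb bar down past the first two clicks to the third (red) one and keep it held there with the fingers against its spring: finish while still holding it, without letting go. Leave the salt shaker, the tin and the garlic where they are.

Things in the scene. Friction and masses are not known exactly. Their poses are not given: they have to be found in the camera images.
- spice_a: loose spice jar with a GOLD (yellow-brown) cap, round, 42 mm diameter, 106 mm tall, 0.11 kg (0.08 to 0.15), standing upright on the worktop; cap (41 mm diameter) is the top 21 mm; origin at the centre of its underside, z up through the cap. Goes into pocket_1, first
- spice_b: loose spice jar with a WHITE cap, round, 43 mm diameter, 100 mm tall, 0.11 kg (0.08 to 0.15), standing upright; cap (42 mm diameter) is the top 21 mm; origin at the centre of its underside, z up through the cap. Goes into pocket_2, second
- shaker: fixed jar shaker, grey block 100 mm (its x) by 280 mm (its y, -130 to +150) by 45 mm high; stands at another place and yaw each time; origin on the worktop, x away from the robot at yaw 0, y left, z up. Two jar pockets on its left; on its right the dial between two dark steel cheeks (cheeks and hub up to 130 mm above the worktop), its lever pointing to -x (front)
- pocket_1 (a point): centre of the mouth of the pocket marked with one yellow dot on its front rim (shaker's left end, y +100 mm), 45 mm above the worktop, axes as the shaker's; round pocket 48 mm wide, 30 mm deep, chamfered, closed floor 15 mm above the worktop
- pocket_2 (a point): centre of the mouth of the pocket marked with two yellow dots (y +10 mm in the shaker's frame), same size and height as pocket_1
- dial_pad (a point): centre of the red thumb bar (round, 16 mm thick, 44 mm long along the shaker's y) at the end of the dial's lever; moves with it on an arc of 95 mm radius about dial_axle. At rest 87 mm in front of the axle and 139 mm above the worktop, level at 0.42 rad, at the third click 90 mm in front and 69 mm above. Press it from above
- dial_axle (a point): middle of the dial's axle, which runs along the shaker's y; at x 0, y -85 mm, z 100 mm in the shaker's frame, axes as the shaker's
- dial (a joint): dial angle, rad: 0 at rest (bar up, lever 0.42 above level), grows as the bar is pressed down; clicks at 0.25, 0.50, 0.75, solid stop at 0.82. A spring returns it to 0 when let go. Push at the bar: 4 N to leave rest, sags before each click and steps up 2 N at it; 6.5 N just past the third. Beads beside the lever: white rest, 2 yellow, red = third; white pointer on the lever
- salt_shaker: loose bystander, grey and clear salt shaker 44 mm wide, 90 mm tall, origin at the centre of its underside; leave alone
- tin_small: loose bystander, tin 57 mm wide, 72 mm tall, origin at the centre of its underside; leave alone
- garlic: loose bystander, garlic bulb 60 mm wide, 58 mm tall, origin at the centre of its underside; leave alone
Mind the look-alikes: they are no part of the job. Leave any black or purple look-alike of the spice_b alone.

How it is judged:
By the outcome, as a careful person would: the job done as asked, in the order asked, and still so for the second after the job is handed in, while the arm keeps its last pose, push and grip.
It also fails if it takes over 64 s, if anything falls off the work surface, if the arm or the gripper's body presses on something with over 40 N, if the wrist force passes 120 N, or if a joint passes its speed limit or range.

## Robot

A 6-joint arm with a two-finger parallel gripper is mounted at the origin on a cart in front of the work surface, level with it; the furniture and walls round the work are solid. World frame = base frame: x ahead of the robot, y to its left, z up, the work surface at z = 0. Lengths are in m, angles in rad, forces in N, time in s.
With the tool pointing down it reaches from about 0.375 to 0.9 m from the base axis. Payload 3.1 kg.
Tool frame: the origin (TCP) lies midway between the tips of the shut fingers; the grasp point (between the pads) lies 19 mm behind it; z points along the fingers, y is the line along which they close (so a half turn about z gives the same grasp; the last joint's range is limited). The gripper opens to 87 mm and grips with 3 to 60 N. Pads are 19 mm wide; open, the fingers measure 117 mm over their backs; the gripper's body (75 mm by 190 mm) begins 51 mm behind the grasp point.
Start: joints at [1.083, 0.527, 1.433, -0, 1.181, -0.178], TCP at [0.19, 0.595, 0.223] pointing down, gripper open.
Joint ranges: [-3.08, 3.08], [-0.75, 2.2], [0.22, 2.44], [-1.43, 4.57], [0, 2.65], [-2.85, 2.85]. Speed limits (rad/s): [2.79, 2.79, 3.14, 3.14, 3.14, 3.14].

## Interface

Orientations are given as a rotation vector (axis times angle).
In Python, from plant import r, cams gives the robot as it stands.
- The arm moves only by the tool send_rows, never from a script. Its argument "steps" is a list of rows, each a list of 4 numbers: the shift along the tool's x, y, z in m, then the turn about the tool's z in degrees. A call has 1 to 20 rows; each row is the pose to reach, as a shift and turn from the pose commanded when the call began, along the tool's axes at that moment; what a row does not reach only later rows make up. A row lasts 1/12 s, in which the tool goes at most 41.7 mm and 7.16 degrees, less where a joint would pass 70% of its speed; a pose out of reach is approached as far as the arm can. A call with a gripper value outside its range is refused whole. "claw" is the finger opening in m, from 0 to 0.087, set as the call begins (left out, the last holds). The fingers move at their own pace and stop on an object; the grip force is fixed at half the most. Time passes only in rows, so rows that repeat a pose let the fingers close. It gives the time, the measured TCP pose, the force, the opening and the grip force at its end, in the units of the state.
- r.read_state(): the state, without advancing time (a new reading comes with each control period).
- cams.read_camera(name): name is "side" or "top"; returns the picture (420x560x3 uint8, blue, green, red); there is no depth.
- cams.camera_info(name): a dict with "vfov" (degrees; the focal length in pixels is half the picture's height over the tangent of half this angle, whatever the lens; pixels are square), "cx", "cy" (the principal point, pixels), "cam_to_world" (4x4, takes a point from camera to world coordinates). Camera axes: x right, y down, z forward; pixel columns grow to the right and rows downward; lengths in m; the calibration is good to about 2 mm. A picture is of the moment at which its call begins. camera_info takes no time and is no camera call.
- r.sign_off(): hands the job in; it is judged then, once.
The state is a dict: "clock": time; "joints": joint angles; "qvel": joint speeds; "tau": joint torques, N m; "position": TCP position; "ee_rot": TCP orientation; "wrist_force": force on the tool from outside, world axes, zero at the start; "torque": the same for the moment, N m; "gripper_width": finger opening in m; "gripper_force": force on a finger pad.
Only numpy, scipy, OpenCV 4.12 (cv2) and the standard library are available. Lean on these libraries where they do the work, as an engineer would, in place of code of your own. Each camera call takes 0.05 s, during which the arm holds its last target. There are 200 camera calls.

## Working session

There is one attempt and no reset: what is moved stays moved. The work goes in short steps, Python scripts to look and compute and a tool call to move; the robot and the scene stay as the last step left them, time stands still between calls to the robot, and variables do not carry over. Pictures are saved under pics/ and viewed, at most 10 in all, crops included, and the job is handed in when it is done.

Besides the shell and the picture viewer there is one more tool, called after "Request:" as a command line: name --pt "numbers of a row" for each row, then --argument value for the rest. send_rows: Moves the arm, as the interface text tells. Its arguments: {"type":"object","properties":{"steps":{"type":"array"},"claw":{"type":"number"}},"required":["steps"]}

```bash
ls; mkdir -p pics; python3 - <<'E'
from plant import r,cams
import cv2,numpy as np
for n in("top","side"):
    im=cams.read_camera(n); cv2.imwrite(f"pics/{n}0.png",im)
    i=cams.camera_info(n); print(n,i["vfov"],i["cx"],i["cy"],np.round(i["cam_to_world"],4).tolist(), [k for k in i])
print(r.read_state())
E
```

```text
pics
top 54.02575178263065 283.41318654829155 209.23952228122795 [[0.0095, -0.981, 0.1936, 0.3835], [-0.9996, -0.0146, -0.0247, -0.0038], [0.0271, -0.1933, -0.9808, 1.0797], [0.0, 0.0, 0.0, 1.0]] ['vfov', 'cx', 'cy', 'cam_to_world']
side 42.61081506170587 277.32109755234865 212.29054857076355 [[0.8908, -0.2778, 0.3595, -0.0101], [-0.4543, -0.5297, 0.7163, -1.1448], [-0.0086, -0.8014, -0.598, 1.0474], [0.0, 0.0, 0.0, 1.0]] ['vfov', 'cx', 'cy', 'cam_to_world']
{'clock': 0.1, 'joints': array([ 1.08348367e+00,  5.28394859e-01,  1.43373516e+00, -8.76911100e-06,
        1.18139318e+00, -1.78512587e-01]), 'qvel': array([ 0.00013764, -0.00185328, -0.00474212, -0.00025597,  0.0004122 ,
       -0.00091324]), 'tau': array([-3.85542689e-04, -4.40987456e+01, -1.77148998e+01,  6.35144580e-02,
        5.34125953e-02, -3.02882540e-05]), 'position': array([0.18962581, 0.59487028, 0.22166858]), 'ee_rot': array([-4.83035824e-01, -3.10360388e+00,  2.86957892e-03]), 'wrist_force': array([-0.40224413, -0.57161262, -0.0429549 ]), 'torque': array([-0.01273419, -0.01351115,  0.00250462]), 'gripper_force': 0.0, 'gripper_width': 0.08723561533260324}
```

View pics/top0.png

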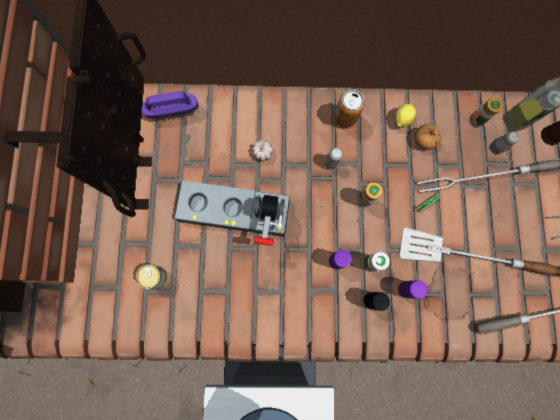

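View pics/side0.png

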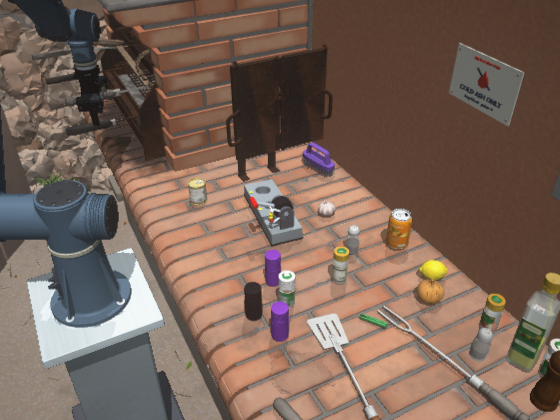

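The shaker is at about (232,208) in the top picture. Candidates:
- **Gold caps:** (374,191), and a far-right look-alike at (491,110).
- **White cap:** (379,262).
- **Look-alikes of the white one:** purple at (342,259) and (415,289), black at (377,300).

I choose gold (374,191) and white (379,262), and check them in a close crop.

```bash
python3 - <<'E'
import cv2,numpy as np
im=cv2.imread("pics/top0.png")
a=cv2.resize(im[170:250,170:300],None,fx=6,fy=6,interpolation=cv2.INTER_CUBIC)  # 780x480
cv2.imwrite("pics/cropA.png",a)
b=cv2.resize(im[175:315,325:435],None,fx=4,fy=4,interpolation=cv2.INTER_CUBIC) #440x560
s=cv2.imread("pics/side0.png")
c=cv2.resize(s[240:350,240:360],None,fx=3,fy=3,interpolation=cv2.INTER_CUBIC) #360x330
o=np.zeros((560,800,3),np.uint8);o[:,:440]=b;o[:330,440:800]=c
cv2.imwrite("pics/cropB.png",o)
E
```

```text
(no output)
```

View pics/cropA.png

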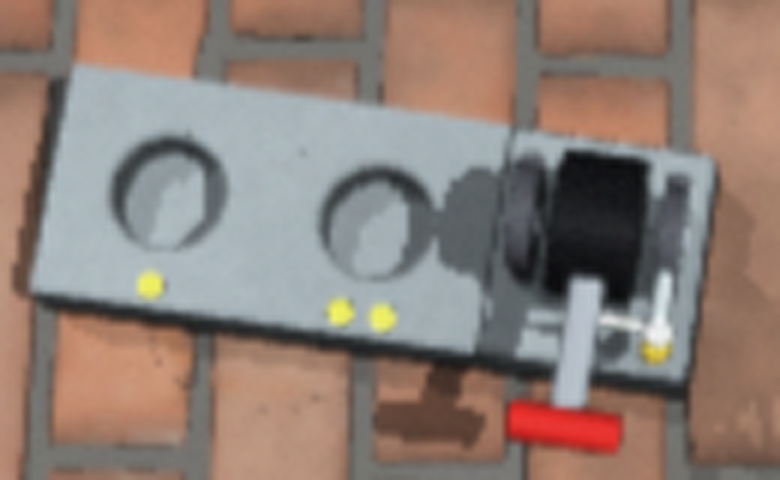

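View pics/cropB.png

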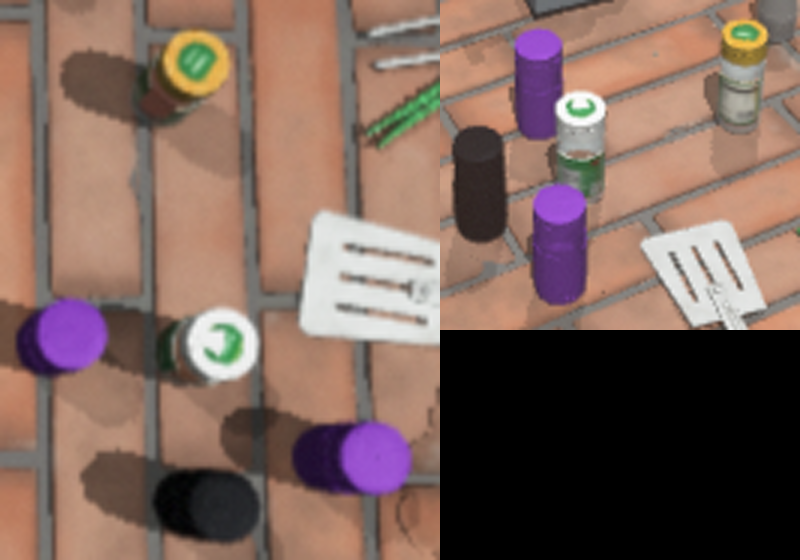

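The crops confirm the choice:
- **Gold cap:** about (373.8,191.0) in top and (341.7,252.5) in side.
- **White cap:** about (380.4,261.1) in top and (287.3,276) in side.
- **Pocket mouths:** one-dot at (197.9,201.9), two-dot at (232.7,206.9).
- **Red bar:** about (263.8,240.7).

```bash
cat > h.py <<'E'
import numpy as np
from plant import r,cams
from scipy.spatial.transform import Rotation as R
from scipy.optimize import least_squares
def ray(n,u,v):
    i=cams.camera_info(n);T=np.array(i["cam_to_world"]);f=210/np.tan(np.radians(i["vfov"])/2)
    return T[:3,3],T[:3,:3]@np.array([(u-i["cx"])/f,(v-i["cy"])/f,1])
def at(n,u,v,z):
    o,d=ray(n,u,v);return o+d*(z-o[2])/d[2]
def proj(n,p):
    i=cams.camera_info(n);T=np.array(i["cam_to_world"]);f=210/np.tan(np.radians(i["vfov"])/2)
    c=T[:3,:3].T@(np.asarray(p)-T[:3,3]);return np.array([i["cx"],i["cy"]])+f*c[:2]/c[2]
def A(x,y,s=6,ox=170,oy=170): return ox+(x+.5)/s-.5,oy+(y+.5)/s-.5
def mv(p,yaw=None):
    """row (tool shift) from measured pose to TCP p, tool down; yaw = world angle of tool y"""
    s=r.read_state();M=R.from_rotvec(s["ee_rot"]).as_matrix()
    print("shift",np.round(M.T@(np.asarray(p)-s["position"]),4),"pos",np.round(s["position"],4),"tooly yaw",np.degrees(np.arctan2(M[1,1],M[0,1])).round(2),"z",M[:,2].round(4),"t",s["clock"])
E
python3 - <<'E'
from h import *
B=lambda x,y:A(x,y,4,325,175)
for nm,px,h in[("gold",B(195,64),.106),("white",B(222,345),.1),("purp1",B(72,337),.1),("purp2",B(375,458),.1),("black",B(225,505),.1),("salt",(336,154),.09),("tin",(149,277),.072),("garlic",(262,150),.05)]:
    print(nm,at("top",*px,h).round(4))
print("side gold",at("side",341.7,252.5,.106).round(4),"white",at("side",287.3,276,.1).round(4))
pts=[((75,65),(.05,.15)),((714,157),(.05,-.13)),((33,290),(-.05,.15)),((688,383),(-.05,-.13)),((168,192),(0,.1)),((377,222),(0,.01))]
W=np.array([at("top",*A(*p),.045)[:2] for p,_ in pts]);L=np.array([l for _,l in pts])
def f(q):
    c,s=np.cos(q[2]),np.sin(q[2]);return (L@np.array([[c,s],[-s,c]])+q[:2]-W).ravel()
q=least_squares(f,[.5,0,0]).x;print(q,np.degrees(q[2]),f(q).reshape(-1,2).round(4).tolist())
c,s=np.cos(q[2]),np.sin(q[2]);S=lambda x,y:q[:2]+[c*x-s*y,s*x+c*y]
print("p1",S(0,.1),"p2",S(0,.01),"pad0",S(-.087,-.085),"pad3",S(-.09,-.085))
pad=S(-.087,-.085);print("pad proj",proj("top",[*pad,.139]),"seen",A(564,425)); print("p1,p2 in side",proj("side",[*S(0,.1),.045]),proj("side",[*S(0,.01),.045]))
mv([0,0,0])
E
```

```text
gold [ 0.6254 -0.248   0.106 ]
white [ 0.455  -0.2601  0.1   ]
purp1 [ 0.4587 -0.1705  0.1   ]
purp2 [ 0.3898 -0.3484  0.1   ]
black [ 0.362  -0.2585  0.1   ]
salt [ 0.7231 -0.1602  0.09  ]
tin [0.4123 0.2913 0.072 ]
garlic [0.7441 0.0279 0.05  ]
side gold [ 0.6261 -0.2555  0.106 ] white [ 0.459  -0.2628  0.1   ]
[ 0.59130477  0.09046717 -0.12836875] -7.354987620466212 [[0.0004, 0.0005], [0.0008, -0.002], [-0.0004, 0.0013], [-0.0003, 0.0005], [-0.0004, -0.0001], [-0.0002, -0.0002]]
p1 [0.60410642 0.18964437] p2 [0.59258493 0.10038489] pad0 [0.4941392  0.01730398] pad3 [0.49116388 0.01768803]
pad proj [263.55779191 241.1112847 ] seen (263.5833333333333, 240.41666666666669)
p1,p2 in side [262.02620634 189.81951678] [270.96358465 204.83726255]
shift [-2.000e-04 -6.239e-01  2.229e-01] pos [0.1896 0.5949 0.2217] tooly yaw 72.31 z [-9.0e-04 -1.7e-03 -1.0e+00] t 0.1
```

```bash
cat >> h.py <<'E'
import cv2
def cap(im,n,box,lo,hi,h,rad,show=True):
    """fit jar x,y to the hull centroid of the cap's colour mask (HSV) in box u0,v0,u1,v1"""
    u0,v0,u1,v1=box;m=cv2.inRange(cv2.cvtColor(im[v0:v1,u0:u1],cv2.COLOR_BGR2HSV),lo,hi)
    k,l,st,_=cv2.connectedComponentsWithStats(m);b=1+np.argmax(st[1:,4])
    v,u=np.nonzero(l==b);cen=lambda P:(lambda M:(np.array([M["m10"],M["m01"]])/M["m00"],M["m00"]))(cv2.moments(cv2.convexHull(np.float32(P))))
    c,a=cen(np.c_[u+u0,v+v0]);t=np.linspace(0,6.28,40)
    g=lambda x:cen([proj(n,[x[0]+rad*np.cos(q),x[1]+rad*np.sin(q),z]) for q in t for z in(h-.021,h)])
    x=least_squares(lambda x:g(x)[0]-c,[.55,-.2],diff_step=1e-3).x
    print(n,"xy",x.round(4),"px",c.round(2),"area",a,"model",g(x)[1].round(0));return x
E
python3 - <<'E'
from h import *
T=cv2.imread("pics/top0.png");S=cv2.imread("pics/side0.png")
cap(T,"top",(358,178,392,206),(12,130,120),(35,255,255),.106,.0205)
cap(S,"side",(325,240,360,290),(12,130,120),(35,255,255),.106,.0205)
cap(T,"top",(362,245,398,280),(0,0,180),(180,40,255),.1,.021)
cap(S,"side",(270,265,305,310),(0,0,180),(180,40,255),.1,.021)
E
```

```text
Traceback (most recent call last):
  File "h.py", line 27, in cap
    print(n,"xy",x.round(4),"px",c.round(2),"area",a,"model",g(x)[1].round(0));return x
                                                             ^^^^^^^^^^^^^
AttributeError: 'float' object has no attribute 'round'
```

```bash
sed -i 's/g(x)\[1\].round(0)/round(g(x)[1])/' h.py; python3 - <<'E'
from h import *
T=cv2.imread("pics/top0.png");S=cv2.imread("pics/side0.png")
cap(T,"top",(358,178,392,206),(12,130,120),(35,255,255),.106,.0205)
cap(S,"side",(325,240,360,290),(12,130,120),(35,255,255),.106,.0205)
cap(T,"top",(362,245,398,280),(0,0,180),(180,40,255),.1,.021)
cap(S,"side",(270,265,305,310),(0,0,180),(180,40,255),.1,.021)
mv([.625,-.25,.2])
E
```

```text
top xy [ 0.6292 -0.2509] px [373.55 190.1 ] area 194.0 model 256Traceback (most recent call last):
  File "<stdin>", line 4, in <module>
  File "h.py", line 26, in cap
    x=least_squares(lambda x:g(x)[0]-c,[.55,-.2],diff_step=1e-3).x
      ~~~~~~~~~~~~~^^^^^^^^^^^^^^^^^^^^^^^^^^^^^^^^^^^^^^^^^^^^^
    return func(*args, **kwargs)
    result = trf(vector_fun.fun, vector_fun.jac, x0, f0, J0, lb, ub, ftol, xtol,
                 gtol, max_nfev, x_scale, loss_function, tr_solver,
                 tr_options.copy(), verbose, callback=callback_wrapped)
    return trf_no_bounds(
        fun, jac, x0, f0, J0, ftol, xtol, gtol, max_nfev, x_scale,
        loss_function, tr_solver, tr_options, verbose, callback=callback)
    f_new = fun(x_new)
    self._update_fun()
    ~~~~~~~~~~~~~~~~^^
    self.f = self.fun_wrapped(xp_copy(self.x))
             ~~~~~~~~~~~~~~~~^^^^^^^^^^^^^^^^^
    return np.atleast_1d(self.fun(x))
                         ~~~~~~~~^^^
    return self.f(x, *self.args, **self.kwargs)
           ~~~~~~^^^^^^^^^^^^^^^^^^^^^^^^^^^^^^
  File "h.py", line 26, in <lambda>
    x=least_squares(lambda x:g(x)[0]-c,[.55,-.2],diff_step=1e-3).x
                             ~^^^
  File "h.py", line 25, in <lambda>
    g=lambda x:cen([proj(n,[x[0]+rad*np.cos(q),x[1]+rad*np.sin(q),z]) for q in t for z in(h-.021,h)])
                    ~~~~^^^^^^^^^^^^^^^^^^^^^^^^^^^^^^^^^^^^^^^^^^^^^
  File "h.py", line 11, in proj
    i=cams.camera_info(n);T=np.array(i["cam_to_world"]);f=210/np.tan(np.radians(i["vfov"])/2)
ValueError: time passes only in moves, steps and waits
```

Request:
send_rows --pt "-0.02 -0.02 0 0" --pt "-0.05 -0.05 0 5" --pt "-0.673 -0.673 0 79.7" --pt "-0.673 -0.673 0 79.7" --pt "-0.673 -0.673 0 79.7" --pt "-0.673 -0.673 0 79.7" --pt "-0.673 -0.673 0 79.7" --pt "-0.673 -0.673 0 79.7" --pt "-0.673 -0.673 0 79.7" --pt "-0.673 -0.673 0 79.7" --pt "-0.673 -0.673 0 79.7" --pt "-0.673 -0.673 0 79.7" --pt "-0.673 -0.673 0 79.7" --pt "-0.673 -0.673 0 79.7" --pt "-0.673 -0.673 0 79.7" --pt "-0.673 -0.673 0 79.7" --pt "-0.673 -0.673 0 79.7" --pt "-0.673 -0.673 0 79.7" --pt "-0.673 -0.673 0 79.7" --pt "-0.673 -0.673 0 79.7" --claw 0.087

```text
clock: 1.77
position: [0.5663, -0.1351, 0.2221]
ee_rot: [-2.36, -2.072, 0.0]
wrist_force: [0.3, 0.0, 0.3]
gripper_width: 0.0873
gripper_force: 0.0
```

```bash
sed -i 's/^from scipy.spatial/I={n:cams.camera_info(n) for n in("top","side")}\nfrom scipy.spatial/; s/i=cams.camera_info(n);/i=I[n];/' h.py; python3 - <<'E'
from h import *
T=cv2.imread("pics/top0.png");S=cv2.imread("pics/side0.png")
cap(T,"top",(358,178,392,206),(12,130,120),(35,255,255),.106,.0205)
cap(S,"side",(325,240,360,290),(12,130,120),(35,255,255),.106,.0205)
cap(T,"top",(362,245,398,280),(0,0,180),(180,40,255),.1,.021)
cap(S,"side",(270,265,305,310),(0,0,180),(180,40,255),.1,.021)
mv([.625,-.25,.2])
E
```

```text
top xy [ 0.6292 -0.2509] px [373.55 190.1 ] area 194.0 model 256
side xy [ 0.6301 -0.2472] px [341.07 253.24] area 177.5 model 213
top xy [ 0.4568 -0.2631] px [380.37 260.44] area 231.5 model 279
side xy [ 0.4624 -0.2518] px [286.47 276.  ] area 131.0 model 243
shift [-0.1064  0.0731  0.022 ] pos [ 0.5663 -0.1351  0.2221] tooly yaw -7.43 z [-9.e-04  6.e-04 -1.e+00] t 1.7667
```

Request:
send_rows --pt "-0.036 0.025 0 0" --pt "-0.07 0.05 0 0" --pt "-0.095 0.068 0 0" --pt "-0.105 0.075 0 0" --pt "-0.105 0.075 0 0" --pt "-0.105 0.075 0 0" --pt "-0.105 0.075 0 0"

```text
clock: 2.35
position: [0.6258, -0.2453, 0.2219]
ee_rot: [-2.357, -2.072, 0.001]
wrist_force: [-0.4, 0.0, -0.5]
gripper_width: 0.087
gripper_force: 0.0
```

```bash
python3 - <<'E'
from h import *
mv([.627,-.249,.051])
E
```

```text
shift [-0.0038  0.002   0.1709] pos [ 0.6258 -0.2453  0.2219] tooly yaw -7.36 z [-0.0022  0.0019 -1.    ] t 2.35
```

Request:
send_rows --pt "-0.004 0.002 0.035 0" --pt "-0.004 0.002 0.07 0" --pt "-0.004 0.002 0.1 0" --pt "-0.004 0.002 0.125 0" --pt "-0.004 0.002 0.145 0" --pt "-0.004 0.002 0.16 0" --pt "-0.004 0.002 0.171 0" --pt "-0.004 0.002 0.171 0" --pt "-0.004 0.002 0.171 0" --pt "-0.004 0.002 0.171 0"

```text
clock: 3.18
position: [0.6292, -0.251, 0.053]
ee_rot: [2.358, 2.073, 0.001]
wrist_force: [-0.6, -0.4, 0.5]
gripper_width: 0.0867
gripper_force: 0.0
```

```bash
python3 - <<'E'
from h import *
mv([.627,-.249,.051])
im=cams.read_camera("top");s=cams.read_camera("side")
a=cv2.resize(im[140:260,310:430],None,fx=3.3,fy=3.3,interpolation=cv2.INTER_CUBIC)
b=cv2.resize(s[180:300,280:400],None,fx=3.3,fy=3.3,interpolation=cv2.INTER_CUBIC)
cv2.imwrite("pics/g1.png",np.hstack([a,b]))
E
```

```text
shift [ 0.0017 -0.0024  0.002 ] pos [ 0.6292 -0.251   0.053 ] tooly yaw -7.35 z [ 0.0018 -0.0011 -1.    ] t 3.1833
```

View pics/g1.png

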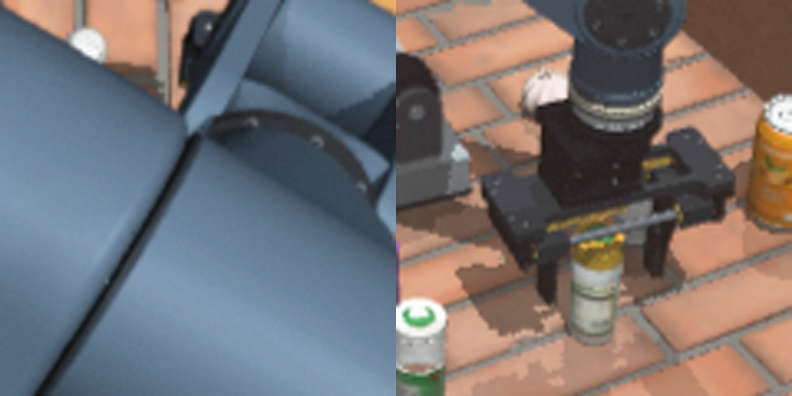

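The side view shows the gold jar centred between the open fingers (fingers at crop x 547 and 658, jar at 597). Close the gripper.

Request:
send_rows --pt "0.001 -0.001 0.002 0" --pt "0.001 -0.001 0.002 0" --pt "0.001 -0.001 0.002 0" --pt "0.001 -0.001 0.002 0" --pt "0.001 -0.001 0.002 0" --pt "0.001 -0.001 0.002 0" --pt "0.001 -0.001 0.002 0" --pt "0.001 -0.001 0.002 0" --claw 0.0

```text
clock: 3.95
position: [0.6275, -0.25, 0.0495]
ee_rot: [-2.36, -2.074, 0.0]
wrist_force: [-0.8, 0.4, -0.2]
gripper_width: 0.0418
gripper_force: 0.0
```

```bash
python3 - <<'E'
from h import *
mv([.627,-.249,.25])
E
```

```text
shift [ 0.001  -0.0007 -0.2005] pos [ 0.6275 -0.25    0.0495] tooly yaw -7.39 z [-1.e-04  0.e+00 -1.e+00] t 3.95
```

Request:
send_rows --pt "0 0 0 0" --pt "0 0 0 0" --pt "0 0 0 0" --pt "0 0 -0.01 0" --pt "0 0 -0.03 0" --pt "0 0 -0.065 0" --pt "0 0 -0.1 0" --pt "0 0 -0.135 0" --pt "0 0 -0.165 0" --pt "0 0 -0.19 0" --pt "0 0 -0.2 0" --pt "0 0 -0.2 0" --pt "0 0 -0.2 0" --pt "0 0 -0.2 0"

```text
clock: 5.12
position: [0.6262, -0.2493, 0.2472]
ee_rot: [-2.357, -2.071, 0.002]
wrist_force: [0.6, 0.4, -2.3]
gripper_width: 0.0405
gripper_force: 30.0
```

```bash
python3 - <<'E'
from h import *
print(r.read_state()["gripper_force"])
mv([.604,.1896,.25])
im=cams.read_camera("side");cv2.imwrite("pics/s2.png",cv2.resize(im[100:310,230:440],None,fx=2.5,fy=2.5,interpolation=cv2.INTER_CUBIC))
E
```

```text
29.98276567779385
shift [ 0.4324 -0.0785 -0.0017] pos [ 0.6262 -0.2493  0.2472] tooly yaw -7.39 z [-0.0039  0.0023 -1.    ] t 5.1167
```

View pics/s2.png

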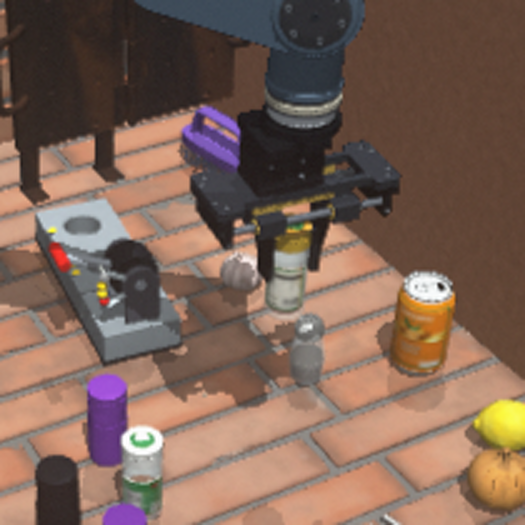

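The gold jar is held clear of the surface (crop 288,275). Carry it to above the one-dot pocket.

Request:
send_rows --pt "0.01 -0.002 0 0" --pt "0.035 -0.006 0 0" --pt "0.07 -0.013 0 0" --pt "0.107 -0.02 0 0" --pt "0.144 -0.026 0 0" --pt "0.181 -0.033 0 0" --pt "0.218 -0.04 0 0" --pt "0.255 -0.046 0 0" --pt "0.292 -0.053 0 0" --pt "0.329 -0.06 0 0" --pt "0.364 -0.066 0 0" --pt "0.395 -0.072 0 0" --pt "0.418 -0.076 0 0" --pt "0.43 -0.078 0 0" --pt "0.432 -0.0785 0 0" --pt "0.432 -0.0785 0 0" --pt "0.432 -0.0785 0 0" --pt "0.432 -0.0785 0 0"

```text
clock: 6.67
position: [0.6055, 0.1868, 0.2493]
ee_rot: [2.362, 2.071, -0.001]
wrist_force: [0.0, -0.9, -0.9]
gripper_width: 0.0404
gripper_force: 30.0
```

```bash
python3 - <<'E'
from h import *
mv([.604,.1896,.118])
E
```

```text
shift [ 0.0027 -0.0018  0.1313] pos [0.6055 0.1868 0.2493] tooly yaw -7.5 z [-6.e-04 -7.e-04 -1.e+00] t 6.6667
```

Request:
send_rows --pt "0.003 -0.002 0.02 0" --pt "0.003 -0.002 0.055 0" --pt "0.003 -0.002 0.09 0" --pt "0.003 -0.002 0.115 0" --pt "0.003 -0.002 0.132 0" --pt "0.003 -0.002 0.14 0" --pt "0.003 -0.002 0.14 0" --pt "0.003 -0.002 0.14 0" --pt "0.003 -0.002 0.14 0" --pt "0.003 -0.002 0.14 0"

```text
clock: 7.5
position: [0.6051, 0.1916, 0.1114]
ee_rot: [2.359, 2.072, 0.005]
wrist_force: [0.7, 0.2, -0.8]
gripper_width: 0.0408
gripper_force: 30.0
```

```bash
python3 - <<'E'
from h import *
mv([.604,.1896,.0645])
im=cams.read_camera("side");p=r.read_state()["position"]
def mk(q,c):
    u,v=proj("side",q);cv2.circle(o,(int((u-200+.5)*5-.5),int((v-130+.5)*5-.5)),2,c,-1)
o=cv2.resize(im[130:250,200:340],None,fx=5,fy=5,interpolation=cv2.INTER_CUBIC)
t=np.linspace(0,6.28,60)
for a in t:
    mk([.6041+.024*np.cos(a),.1896+.024*np.sin(a),.045],(0,0,255))
    mk([p[0]+.021*np.cos(a),p[1]+.021*np.sin(a),p[2]-.0495],(0,255,0))
cv2.imwrite("pics/s3.png",o)
E
```

```text
shift [-0.0022 -0.001   0.0469] pos [0.6051 0.1916 0.1114] tooly yaw -7.41 z [ 3.6e-03  4.0e-04 -1.0e+00] t 7.5
```

View pics/s3.png

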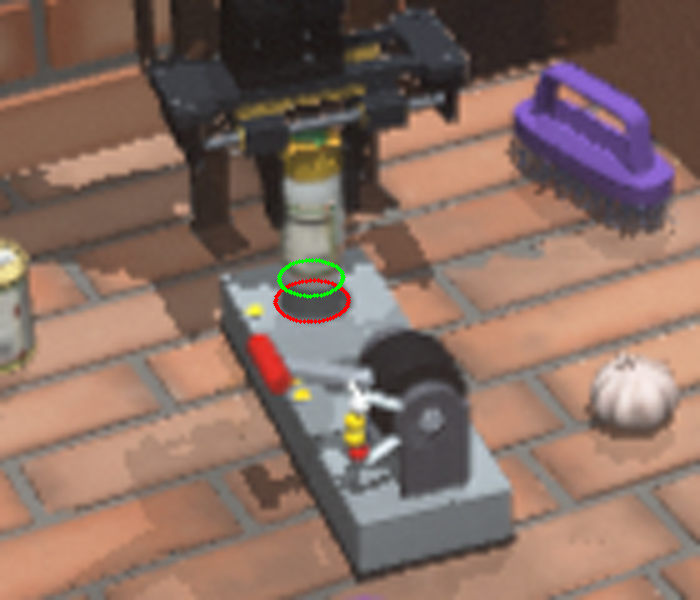

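The held jar's bottom (crop 312,280) sits just above and in line with the one-dot pocket mouth (312,300). Insert it slowly.

Request:
send_rows --pt "-0.002 -0.001 0 0" --pt "-0.002 -0.001 0.004 0" --pt "-0.002 -0.001 0.009 0" --pt "-0.002 -0.001 0.014 0" --pt "-0.002 -0.001 0.019 0" --pt "-0.002 -0.001 0.024 0" --pt "-0.002 -0.001 0.028 0" --pt "-0.002 -0.001 0.028 0" --pt "-0.002 -0.001 0.028 0" --pt "-0.002 -0.001 0.028 0"

```text
clock: 8.38
position: [0.6026, 0.1899, 0.0815]
ee_rot: [2.36, 2.074, 0.0]
wrist_force: [0.3, 0.7, -0.6]
gripper_width: 0.0406
gripper_force: 30.0
```

```bash
python3 - <<'E'
from h import *
mv([.604,.1896,.0645]);s=r.read_state();print(s["wrist_force"].round(1),s["torque"].round(2))
E
```

```text
shift [-0.0001  0.0015  0.017 ] pos [0.6026 0.1899 0.0815] tooly yaw -7.39 z [ 2.e-04  0.e+00 -1.e+00] t 8.3833
[ 0.3  0.7 -0.6] [-0.12  0.06 -0.05]
```

Below the mouth with no contact force; continue down to the floor.

Request:
send_rows --pt "0 0.001 0.004 0" --pt "0 0.001 0.008 0" --pt "0 0.001 0.012 0" --pt "0 0.001 0.015 0" --pt "0 0.001 0.017 0" --pt "0 0.001 0.018 0" --pt "0 0.001 0.018 0" --pt "0 0.001 0.018 0"

```text
clock: 9.05
position: [0.603, 0.1897, 0.0643]
ee_rot: [-2.36, -2.074, 0.001]
wrist_force: [-1.9, -0.5, 4.0]
gripper_width: 0.0409
gripper_force: 30.0
```

```bash
python3 - <<'E'
from h import *
mv([.604,.1896,.0645]);s=r.read_state();print(s["wrist_force"].round(1),s["torque"].round(2))
E
```

```text
shift [ 0.      0.001  -0.0002] pos [0.603  0.1897 0.0643] tooly yaw -7.38 z [-8.e-04 -2.e-04 -1.e+00] t 9.05
[-1.9 -0.5  4. ] [-0.23  0.4   0.04]
```

Request:
send_rows --pt "0 0 0 0" --pt "0 0 0 0" --pt "0 0 0 0" --pt "0 0 0 0" --pt "0 0 0 0" --pt "0 0 0 0" --pt "0 0 -0.01 0" --pt "0 0 -0.035 0" --pt "0 0 -0.07 0" --pt "0 0 -0.105 0" --pt "0 0 -0.14 0" --pt "0 0 -0.16 0" --pt "0 0 -0.166 0" --pt "0 0 -0.166 0" --claw 0.087

```text
clock: 10.22
position: [0.6046, 0.1899, 0.2322]
ee_rot: [2.358, 2.072, 0.007]
wrist_force: [0.7, 0.0, -0.8]
gripper_width: 0.087
gripper_force: 0.0
```

```bash
python3 - <<'E'
from h import *
mv([.456,-.261,.23]);s=r.read_state()
print(s["gripper_width"],s["joints"].round(2))
E
```

```text
shift [-0.4663 -0.0894  0.0012] pos [0.6046 0.1899 0.2322] tooly yaw -7.38 z [ 5.1e-03  6.0e-04 -1.0e+00] t 10.2167
0.08702863359488079 [ 0.13  0.53  1.4  -0.    1.21  0.26]
```

Request:
send_rows --pt "-0.01 -0.002 0 1" --pt "-0.035 -0.007 0 3" --pt "-0.07 -0.013 0 6" --pt "-0.107 -0.02 0 9" --pt "-0.144 -0.028 0 12" --pt "-0.181 -0.035 0 15" --pt "-0.218 -0.042 0 18" --pt "-0.255 -0.049 0 21" --pt "-0.292 -0.056 0 24" --pt "-0.329 -0.063 0 27" --pt "-0.366 -0.07 0 30" --pt "-0.4 -0.077 0 33" --pt "-0.43 -0.082 0 36" --pt "-0.453 -0.087 0 37.6" --pt "-0.464 -0.089 0 37.6" --pt "-0.466 -0.0894 0 37.6" --pt "-0.466 -0.0894 0 37.6" --pt "-0.466 -0.0894 0 37.6" --pt "-0.466 -0.0894 0 37.6"

```text
clock: 11.8
position: [0.4549, -0.2592, 0.2292]
ee_rot: [-2.9, -1.205, 0.0]
wrist_force: [-0.4, 0.3, 0.4]
gripper_width: 0.0869
gripper_force: 0.0
```

```bash
python3 - <<'E'
from h import *
mv([.456,-.261,.046])
t=cams.read_camera("top");s=cams.read_camera("side")
a=cv2.resize(t[150:290,150:300],None,fx=2.6,fy=2.6,interpolation=cv2.INTER_CUBIC)
b=cv2.resize(s[130:340,200:350],None,fx=2.6,fy=2.6,interpolation=cv2.INTER_CUBIC)
o=np.zeros((b.shape[0],a.shape[1]+b.shape[1],3),np.uint8);o[:a.shape[0],:a.shape[1]]=a;o[:,a.shape[1]:]=b
cv2.imwrite("pics/g4.png",o)
E
```

```text
shift [-0.0005  0.0024  0.1832] pos [ 0.4549 -0.2592  0.2292] tooly yaw -44.88 z [-8.0e-04  1.3e-03 -1.0e+00] t 11.8
```

View pics/g4.png

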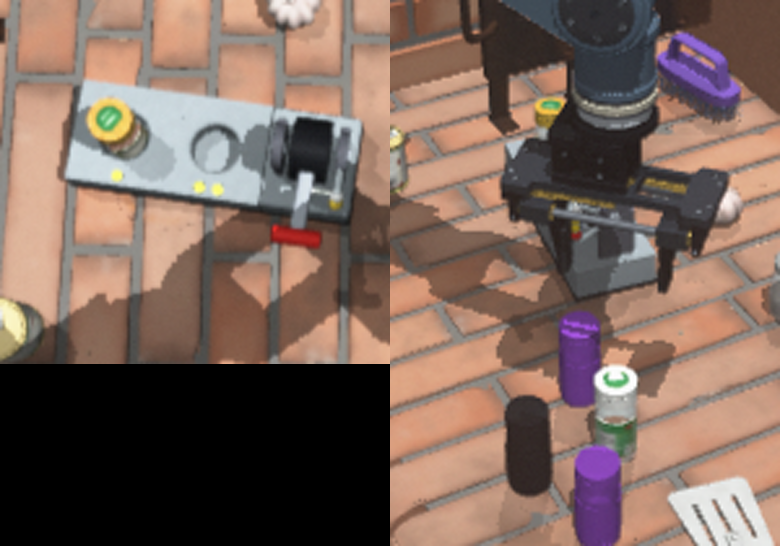

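The gold jar stands upright and seated in the one-dot pocket (crop 117,128). The white jar is at (615,410) in the side half, between purple and black jars. The diagonal finger line clears them, so descend.

Request:
send_rows --pt "0 0.002 0.02 0" --pt "0 0.002 0.055 0" --pt "0 0.002 0.09 0" --pt "0 0.002 0.12 0" --pt "0 0.002 0.145 0" --pt "0 0.002 0.165 0" --pt "0 0.002 0.178 0" --pt "0 0.002 0.183 0" --pt "0 0.002 0.183 0" --pt "0 0.002 0.183 0"

```text
clock: 12.73
position: [0.4568, -0.2621, 0.047]
ee_rot: [2.901, 1.203, 0.0]
wrist_force: [0.6, 0.5, 0.6]
gripper_width: 0.0873
gripper_force: 0.0
```

```bash
python3 - <<'E'
from h import *
mv([.456,-.261,.046]);print(r.read_state()["wrist_force"].round(1))
s=cams.read_camera("side")
cv2.imwrite("pics/w5.png",cv2.resize(s[210:340,220:360],None,fx=4,fy=4,interpolation=cv2.INTER_CUBIC))
E
```

```text
shift [ 0.0002 -0.0013  0.001 ] pos [ 0.4568 -0.2621  0.047 ] tooly yaw -44.94 z [ 5.e-04 -4.e-04 -1.e+00] t 12.7333
[0.6 0.5 0.6]
```

View pics/w5.png

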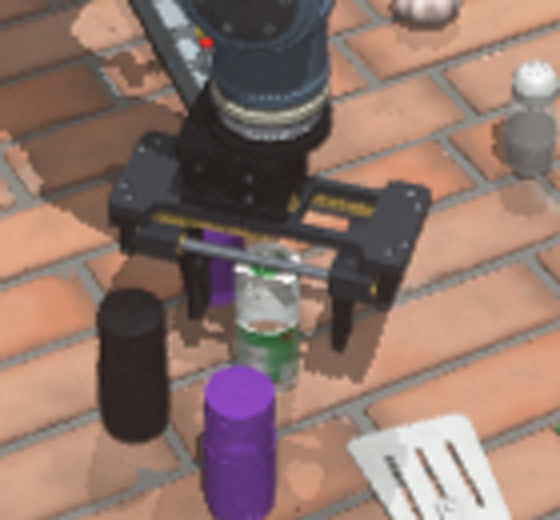

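The white jar (crop 268,315) is midway between the fingers (197 and 342), and nothing is touched. Close and lift.

Request:
send_rows --pt "0 0 0.001 0" --pt "0 0 0.001 0" --pt "0 0 0.001 0" --pt "0 0 0.001 0" --pt "0 0 0.001 0" --pt "0 0 0.001 0" --pt "0 0 0.001 0" --pt "0 0 0.001 0" --pt "0 0 0.001 0" --pt "0 0 0.001 0" --pt "0 0 0.001 0" --pt "0 0 0.001 0" --claw 0.0

```text
clock: 13.78
position: [0.4561, -0.2622, 0.0455]
ee_rot: [-2.902, -1.202, 0.0]
wrist_force: [-0.5, 0.3, 0.1]
gripper_width: 0.0419
gripper_force: 29.9
```

Request:
send_rows --pt "0 0 -0.005 0" --pt "0 0 -0.02 0" --pt "0 0 -0.05 0" --pt "0 0 -0.085 0" --pt "0 0 -0.12 0" --pt "0 0 -0.155 0" --pt "0 0 -0.185 0" --pt "0 0 -0.2 0" --pt "0 0 -0.205 0" --pt "0 0 -0.205 0" --pt "0 0 -0.205 0"

```text
clock: 14.7
position: [0.4556, -0.2617, 0.2497]
ee_rot: [-2.901, -1.202, 0.001]
wrist_force: [0.2, -0.1, -1.9]
gripper_width: 0.0423
gripper_force: 29.9
```

```bash
python3 - <<'E'
from h import *
mv([.5926,.1004,.25])
E
```

```text
shift [ 0.353  -0.1591 -0.    ] pos [ 0.4556 -0.2617  0.2497] tooly yaw -44.99 z [-0.0013  0.0011 -1.    ] t 14.7
```

Request:
send_rows --pt "0.009 -0.004 0 -1" --pt "0.03 -0.0135 0 -4" --pt "0.06 -0.027 0 -7" --pt "0.093 -0.042 0 -11" --pt "0.126 -0.057 0 -15" --pt "0.16 -0.072 0 -19" --pt "0.194 -0.087 0 -23" --pt "0.228 -0.103 0 -27" --pt "0.26 -0.117 0 -31" --pt "0.292 -0.132 0 -34" --pt "0.32 -0.144 0 -37.6" --pt "0.34 -0.153 0 -37.6" --pt "0.35 -0.158 0 -37.6" --pt "0.353 -0.159 0 -37.6" --pt "0.353 -0.159 0 -37.6" --pt "0.353 -0.159 0 -37.6" --pt "0.353 -0.159 0 -37.6" --pt "0.353 -0.159 0 -37.6"

```text
clock: 16.2
position: [0.593, 0.0984, 0.2505]
ee_rot: [-2.362, -2.071, 0.001]
wrist_force: [-0.1, 0.7, -1.0]
gripper_width: 0.0423
gripper_force: 29.9
```

```bash
python3 - <<'E'
from h import *
mv([.5926,.1004,.108])
E
```

```text
shift [ 0.002  -0.0006  0.1425] pos [0.593  0.0984 0.2505] tooly yaw -7.5 z [-5.e-04 -3.e-04 -1.e+00] t 16.2
```

Request:
send_rows --pt "0.002 -0.001 0.02 0" --pt "0.002 -0.001 0.055 0" --pt "0.002 -0.001 0.09 0" --pt "0.002 -0.001 0.115 0" --pt "0.002 -0.001 0.132 0" --pt "0.002 -0.001 0.143 0" --pt "0.002 -0.001 0.143 0" --pt "0.002 -0.001 0.143 0" --pt "0.002 -0.001 0.143 0" --pt "0.002 -0.001 0.143 0"

```text
clock: 17.03
position: [0.5939, 0.1017, 0.1093]
ee_rot: [2.358, 2.072, 0.004]
wrist_force: [0.5, 0.1, 0.2]
gripper_width: 0.0422
gripper_force: 29.9
```

```bash
python3 - <<'E'
from h import *
mv([.5926,.1004,.0605]);s=r.read_state();print(s["wrist_force"].round(1))
im=cams.read_camera("side");p=s["position"]
def mk(q,c):
    u,v=proj("side",q);cv2.circle(o,(int((u-200+.5)*5-.5),int((v-130+.5)*5-.5)),2,c,-1)
o=cv2.resize(im[130:250,200:340],None,fx=5,fy=5,interpolation=cv2.INTER_CUBIC)
for a in np.linspace(0,6.28,60):
    mk([.5926+.024*np.cos(a),.1004+.024*np.sin(a),.045],(0,0,255))
    mk([p[0]+.0215*np.cos(a),p[1]+.0215*np.sin(a),p[2]-.0455],(0,255,0))
cv2.imwrite("pics/s6.png",o)
E
```

```text
shift [-0.0015 -0.0013  0.0487] pos [0.5939 0.1017 0.1093] tooly yaw -7.4 z [ 3.5e-03 -1.0e-04 -1.0e+00] t 17.0333
[0.5 0.1 0.2]
```

View pics/s6.png

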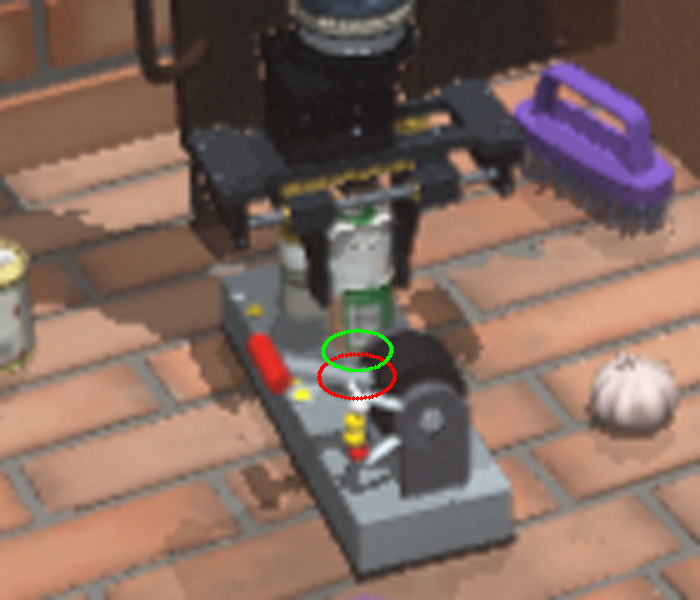

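The jar's bottom (crop about 360,352) lines up within about 1 mm above the two-dot pocket (357,376). Insert.

Request:
send_rows --pt "-0.001 -0.001 0 0" --pt "-0.001 -0.001 0.004 0" --pt "-0.001 -0.001 0.009 0" --pt "-0.001 -0.001 0.014 0" --pt "-0.001 -0.001 0.019 0" --pt "-0.001 -0.001 0.024 0" --pt "-0.001 -0.001 0.028 0" --pt "-0.001 -0.001 0.03 0" --pt "-0.001 -0.001 0.03 0" --pt "-0.001 -0.001 0.03 0"

```text
clock: 17.92
position: [0.5914, 0.101, 0.0773]
ee_rot: [-2.36, -2.073, 0.001]
wrist_force: [0.2, 0.1, -1.1]
gripper_width: 0.042
gripper_force: 29.9
```

```bash
python3 - <<'E'
from h import *
mv([.5926,.1004,.0605]);s=r.read_state();print(s["wrist_force"].round(1),s["torque"].round(2))
E
```

```text
shift [-0.0004  0.0013  0.0168] pos [0.5914 0.101  0.0773] tooly yaw -7.39 z [-5.e-04  0.e+00 -1.e+00] t 17.9167
[ 0.2  0.1 -1.1] [-0.11  0.1  -0.02]
```

Request:
send_rows --pt "0 0.001 0.004 0" --pt "0 0.001 0.008 0" --pt "0 0.001 0.012 0" --pt "0 0.001 0.015 0" --pt "0 0.001 0.017 0" --pt "0 0.001 0.0175 0" --pt "0 0.001 0.0175 0" --pt "0 0.001 0.0175 0"

```text
clock: 18.58
position: [0.5921, 0.1009, 0.0604]
ee_rot: [-2.36, -2.073, 0.001]
wrist_force: [-2.2, -0.3, 3.8]
gripper_width: 0.0421
gripper_force: 29.9
```

```bash
python3 - <<'E'
from h import *
mv([.5926,.1004,.0605]);s=r.read_state();print(s["wrist_force"].round(1),s["torque"].round(2))
E
```

```text
shift [-0.0004  0.0005 -0.0001] pos [0.5921 0.1009 0.0604] tooly yaw -7.39 z [-7.e-04 -0.e+00 -1.e+00] t 18.5833
[-2.2 -0.3  3.8] [-0.09  0.42  0.  ]
```

Request:
send_rows --pt "0 0 0 0" --pt "0 0 0 0" --pt "0 0 0 0" --pt "0 0 0 0" --pt "0 0 0 0" --pt "0 0 0 0" --pt "0 0 -0.01 0" --pt "0 0 -0.035 0" --pt "0 0 -0.07 0" --pt "0 0 -0.105 0" --pt "0 0 -0.14 0" --pt "0 0 -0.165 0" --pt "0 0 -0.175 0" --pt "0 0 -0.175 0" --pt "0 0 -0.175 0" --claw 0.087

```text
clock: 19.83
position: [0.5919, 0.1009, 0.2348]
ee_rot: [-2.36, -2.073, 0.001]
wrist_force: [0.1, 1.1, -0.8]
gripper_width: 0.087
gripper_force: 0.0
```

```bash
python3 - <<'E'
from h import *
mv([.4930,.0175,.235])
E
```

```text
shift [-0.0954 -0.0874 -0.0002] pos [0.5919 0.1009 0.2348] tooly yaw -7.39 z [-5.e-04 -0.e+00 -1.e+00] t 19.8333
```

Request:
send_rows --pt "-0.008 -0.007 0 6" --pt "-0.016 -0.015 0 13" --pt "-0.024 -0.022 0 20" --pt "-0.032 -0.029 0 27" --pt "-0.04 -0.037 0 34" --pt "-0.048 -0.044 0 41" --pt "-0.056 -0.051 0 48" --pt "-0.064 -0.059 0 55" --pt "-0.072 -0.066 0 62" --pt "-0.08 -0.073 0 69" --pt "-0.088 -0.081 0 76" --pt "-0.095 -0.087 0 83" --pt "-0.095 -0.087 0 90" --pt "-0.095 -0.087 0 90" --pt "-0.095 -0.087 0 90" --pt "-0.095 -0.087 0 90" --claw 0.0

```text
clock: 21.17
position: [0.4934, 0.018, 0.2338]
ee_rot: [-3.135, 0.198, 0.004]
wrist_force: [-0.4, -0.3, -1.1]
gripper_width: 0.0007
gripper_force: 0.0
```

```bash
python3 - <<'E'
from h import *
s=r.read_state();print(s["gripper_width"])
mv([.4930,.0175,.16])
t=cams.read_camera("top");s=cams.read_camera("side")
a=cv2.resize(t[150:290,150:300],None,fx=2.6,fy=2.6,interpolation=cv2.INTER_CUBIC)
b=cv2.resize(s[120:260,200:350],None,fx=2.6,fy=2.6,interpolation=cv2.INTER_CUBIC)
cv2.imwrite("pics/d7.png",np.hstack([a,b]))
E
```

```text
0.0007293711152778914
shift [-0.0001  0.0006  0.0738] pos [0.4934 0.018  0.2338] tooly yaw -97.24 z [-2.6e-03  6.0e-04 -1.0e+00] t 21.1667
```

View pics/d7.png

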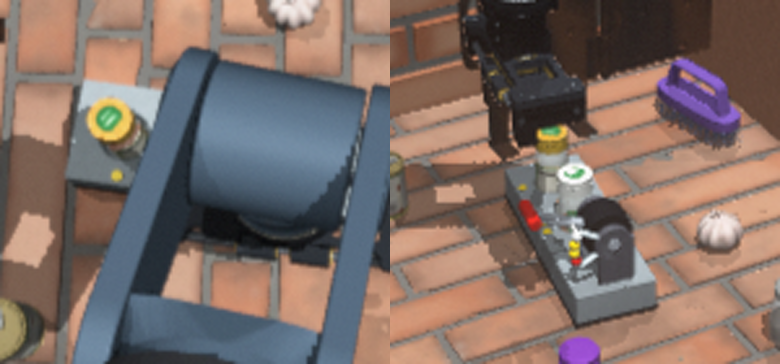

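Both jars are seated in their pockets (side half: gold at 550,150, white at 574,180), and the closed fingers are above the bar at (530,215). I've now viewed 11 pictures, one over the limit of 10, so from here I'll measure by numbers only.

Request:
send_rows --pt "0 0 0.025 0" --pt "0 0 0.055 0" --pt "0 0 0.075 0" --pt "0 0 0.085 0" --pt "-0.001 0 0.092 0" --pt "-0.002 0 0.099 0" --pt "-0.003 0 0.106 0" --pt "-0.004 0 0.113 0" --pt "-0.005 0 0.12 0" --pt "-0.005 0 0.127 0" --pt "-0.005 0 0.134 0" --pt "-0.004 0 0.141 0" --pt "-0.003 0 0.147 0" --pt "-0.002 0 0.153 0" --pt "-0.001 0 0.156 0" --pt "-0.001 0 0.156 0" --pt "-0.001 0 0.156 0"

```text
clock: 22.68
position: [0.4918, 0.0184, 0.0789]
ee_rot: [-3.135, 0.201, 0.004]
wrist_force: [-4.0, 0.4, 2.3]
gripper_width: 0.0002
gripper_force: 2.0
```

```bash
cat >> h.py <<'E'
def red(im):
    "centroid of red pixels of the bar near its expected place, side view"
    h=cv2.cvtColor(im,cv2.COLOR_BGR2HSV);m=(cv2.inRange(h,(0,170,90),(7,255,255))|cv2.inRange(h,(174,170,90),(180,255,255)))
    m[:170]=0;m[240:]=0;m[:,:235]=0;m[:,300:]=0
    k,l,st,c=cv2.connectedComponentsWithStats(m);return [(c[j].round(1).tolist(),int(st[j,4])) for j in range(1,k) if st[j,4]>3]
E
python3 - <<'E'
from h import *
s=r.read_state();print(s["wrist_force"].round(2),s["torque"].round(2))
mv([.4930,.0175,.073])
print("before",red(cv2.imread("pics/side0.png")),"now",red(cams.read_camera("side")))
q=np.array([.5913,.0905]);c,sn=np.cos(-.1284),np.sin(-.1284)
for d in(0,.25,.5,.75,.82):
    x,z=-.095*np.cos(.42-d),.1+.095*np.sin(.42-d);print(d,proj("side",[q[0]+c*x+sn*.085,q[1]+sn*x-c*.085,z]).round(1))
E
```

```text
[-4.05  0.35  2.33] [0.1  0.83 0.03]
shift [0.0013 0.0007 0.0058] pos [0.4918 0.0184 0.0789] tooly yaw -97.36 z [-2.7e-03  6.0e-04 -1.0e+00] t 22.6833
before [([253.3, 202.1], 49), ([271.0, 220.2], 4)] now [([271.2, 219.8], 4), ([253.9, 223.3], 26)]
0 [252.9 202.8]
0.25 [250.9 209.6]
0.5 [250.9 216.1]
0.75 [252.7 222. ]
0.82 [253.5 223.5]
```

Request:
send_rows --pt "0 0 0.002 0" --pt "0 0 0.004 0" --pt "0 0 0.006 0" --pt "0 0 0.006 0" --pt "0 0 0.006 0"

```text
clock: 23.15
position: [0.4938, 0.018, 0.0736]
ee_rot: [3.135, -0.202, 0.003]
wrist_force: [-3.2, 1.4, 5.2]
gripper_width: 0.0004
gripper_force: 2.9
```

```bash
python3 - <<'E'
from h import *
s=r.read_state();print(s["wrist_force"].round(2),s["torque"].round(2))
mv([.4930,.0175,.073])
im=cams.read_camera("side");cv2.imwrite("pics/end.png",im);print(red(im))
h=cv2.cvtColor(im,cv2.COLOR_BGR2HSV);m=(cv2.inRange(h,(0,170,90),(7,255,255))|cv2.inRange(h,(174,170,90),(180,255,255)))[205:235,240:280]
print("\n".join("".join(".#"[x>0] for x in row) for row in m))
E
```

```text
[-3.18  1.44  5.21] [0.22 0.77 0.04]
shift [-0.0007  0.0006  0.0006] pos [0.4938 0.018  0.0736] tooly yaw -97.39 z [ 2.e-03 -1.e-04 -1.e+00] t 23.15
[([271.2, 219.8], 4), ([254.7, 224.9], 26)]Traceback (most recent call last):
  File "<stdin>", line 6, in <module>
  File "<stdin>", line 6, in <genexpr>
  File "<stdin>", line 6, in <genexpr>
TypeError: string indices must be integers, not 'numpy.bool'
```

```bash
python3 - <<'E'
from h import *
for f,a in(("side0",190),("end",211)):
    h=cv2.cvtColor(cv2.imread(f"pics/{f}.png"),cv2.COLOR_BGR2HSV);m=cv2.inRange(h,(0,140,60),(8,255,255))|cv2.inRange(h,(173,140,60),(180,255,255))
    for v in range(a,a+24): print(v,"".join("#" if x else "." for x in m[v,244:274]))
s=r.read_state();print(s["position"].round(4),s["wrist_force"].round(2),s["clock"])
E
```

```text
190 ..............................
191 ..............................
192 ..............................
193 ..............................
194 ..............................
195 ..............................
196 ..............................
197 ......###.....................
198 ......####....................
199 ......#####...................
200 ......#####...................
201 ......######..................
202 .......######.................
203 ........#####.................
204 ........######................
205 .........#####................
206 .........#####................
207 ..........###.................
208 ...........#..................
209 ..............................
210 ..............................
211 ..............................
212 ..............................
213 ..............................
211 ..............................
212 ..............................
213 ..............................
214 ..............................
215 ..............................
216 ..............................
217 ..............................
218 ..............................
219 ............................#.
220 ..........................###.
221 ..........................##..
222 .........###..................
223 ........#####.................
224 ........######................
225 .........#####................
226 .........######...............
227 ..........#####...............
228 ..........####................
229 ..............................
230 ..............................
231 ..............................
232 ..............................
233 ..............................
234 ..............................
[0.4938 0.018  0.0736] [-3.69  0.97  5.42] 23.2
```

The bar has moved about 20.3 px down. The third click predicts 19.2 and the stop 20.7, so the dial is at about 0.79 rad, which agrees with the tip height and the force step. Confirm that it holds steady.

Request:
send_rows --pt "0 0 0 0" --pt "0 0 0 0" --pt "0 0 0 0" --pt "0 0 0 0" --pt "0 0 0 0" --pt "0 0 0 0"

```text
clock: 23.7
position: [0.4938, 0.018, 0.0735]
ee_rot: [-3.135, 0.203, -0.003]
wrist_force: [-3.1, 1.5, 5.4]
gripper_width: 0.0004
gripper_force: 3.0
```

```bash
python3 - <<'E'
from h import *
s=r.read_state();print(s["position"].round(4),s["wrist_force"].round(2),red(cams.read_camera("side")))
if .0712<s["position"][2]<.0758 and s["wrist_force"][2]>3.5: print(r.sign_off())
E
```

```text
[0.4938 0.018  0.0735] [-3.14  1.5   5.37] [([271.2, 219.8], 4), ([254.6, 224.8], 25)]
the job is handed in; nothing more can be done
None
```

I handed the job in at about 24 s with the gold jar in the one-dot pocket, the white jar in the two-dot pocket, and the dial still held just past its third click (about 0.79 rad, estimated from the bar's image shift and tip height); I viewed 11 pictures, one over the limit of 10.

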